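# Load the queued samples into the analyser carrier in order

### The arm

A 6-joint arm with a two-finger parallel gripper is mounted at the origin on a cart in front of the work surface, level with it; the furniture and walls round the work are solid. World frame = base frame: x ahead of the robot, y to its left, z up, the work surface at z = 0. Lengths are in m, angles in rad, forces in N, time in s.
With the tool pointing down it reaches from about 0.35 to 0.85 m from the base axis. Payload 8.1 kg.
Tool frame: the origin (TCP) lies on the centre line of the jaws, within the pads' length; the fingertips stand 17 mm ahead of it and the grasp point (between the pads) lies 2 mm behind it; z points along the fingers, y is the line along which they close (so a half turn about z gives the same grasp; the last joint's range is limited). The gripper opens to 93 mm and grips with 3 to 60 N. Pads are 15 mm wide; open, the fingers measure 128 mm over their backs; the gripper's body (75 mm by 188 mm) begins 65 mm behind the grasp point.
Start: joints at [-1.401, 0.13, 1.488, -0, 1.523, -0.085], TCP at [0.151, -0.581, 0.209] pointing down, gripper open.
Joint ranges: [-2.96, 2.96], [-0.89, 2.26], [0.02, 2.5], [-1.34, 4.48], [0, 2.73], [-2.66, 2.66]. Speed limits (rad/s): [2.39, 2.39, 2.79, 3.14, 3.14, 3.14].

### API

Orientations are given as a rotation vector (axis times angle).
In Python, from plant import robot, optics, close_job, models gives the robot as it stands.
- The arm moves only by the shell command python3 -m inch 'ROWS' [OPENING] [FORCE]. ROWS is a JSON object of lists of equal length, an entry for each row: "travel": the shift along the tool's x, y, z in m, a list of three; "spin": the turn about the tool's z in rad. In form: {"travel": [[x, y, z], ...], "spin": [spin, ...]}. A call has 1 to 10 rows; each row is the pose to reach, as a shift and turn from the pose commanded when the call began, along the tool's axes at that moment; what a row does not reach only later rows make up. A row lasts 1/12 s, in which the tool goes at most 41.7 mm and 7.16 degrees, less where a joint would pass 70% of its speed; a pose out of reach is approached as far as the arm can. A call with a gripper value outside its range is refused whole. OPENING is the closure, from 0 (fully open) to 1 (shut), set as the call begins (- or left out, the last holds). The fingers move at their own pace and stop on an object; FORCE is the grip in N (left out, the last holds). Time passes only in rows, so rows that repeat a pose let the fingers close. It gives the time, the measured TCP pose, the force, the opening and the grip force at its end, in the units of the state.
- robot.read_state(): the state, without advancing time (a new reading comes with each control period).
- optics.read_camera(name): name is "scene" or "top"; returns (picture, depth): 400x640x3 uint8, red, green, blue; 400x640 float32, m along the optical axis (not along the pixel's ray), 0 where there is no reading.
- optics.camera_info(name): a dict with "camera_matrix" (3x3 intrinsics, pixels), "dist" ([k1, k2, p1, p2, k3] as OpenCV has them; the pictures are not rectified), "view" (4x4, takes a point from world to camera coordinates). Camera axes: x right, y down, z forward; pixel columns grow to the right and rows downward; lengths in m; the calibration is good to about 2 mm. A picture is of the moment at which its call begins. camera_info takes no time and is no camera call.
- close_job(): hands the job in; it is judged then, once.
Trained networks look in the newest picture that a camera, given by its name, has taken for a name from the list of things; names that differ only in an ending like _2 or _b are one class to them, and where a whole thing is asked for, a point or a joint stands for the part that bears it (a point fixed in the world has none). Each returns a list of dicts, best first, with "p" (0 to 1); they miss things now and then, are a little off and sometimes report something else, mostly with a low value. They report only what shows in the picture. A call takes as long as a camera call. They do not tell look-alikes from the thing itself.
- models.look_for(camera, name): "centre" ([x, y, z] in m, in world coordinates, good to about 4 mm: the middle of the surface that is visible of it).
- models.masks_of(camera, name): "region" (400x640 bool, what is visible of it).
The state is a dict: "t": time; "q": joint angles; "dq": joint speeds; "joint_torque": joint torques, N m; "tool_pos": TCP position; "orientation": TCP orientation; "force": force on the tool from outside, world axes, zero at the start; "wrist_torque": the same for the moment, N m; "opening": finger opening in m; "gripper_force": force on a finger pad.
Only numpy, scipy, OpenCV 4.12 (cv2) and the standard library are available. Lean on these libraries where they do the work, as an engineer would, in place of code of your own. Each camera call takes 0.05 s, during which the arm holds its last target. There are 200 camera calls.

### The job

The track to the analyser is down, so load the four waiting samples by hand: lift each capped tube out of its puck in the queue lane and lower it fully home into the white five-place sample carrier, keeping the order of the queue: the tube at the lane's end stop goes into the place next to the carrier's grip loop, and the others follow in the next places without a gap, which leaves the place farthest from the grip loop empty. Keep the tubes upright all the way, leave the pucks standing in the lane, and let go of every tube.

Things in the scene. Friction and masses are not known exactly. Their poses are not given: they have to be found in the camera images.
- lane: Queue lane, fixed: open aluminium channel, 166 mm long (its y), 50 wide, walls 19 high, floor 5 mm above the worktop. A solid steel end stop, 38 mm high, closes the -y end (first of the queue); the +y end is open. Origin: middle of the channel, on the worktop, z up. The pucks stand in a row at y about -50, -14, 22, 58 mm.
- carrier: White sample carrier, fixed: block 38 (x) x 158 x 54 mm high, grey grip loop 70 mm high at its -y end (to y -94). Origin: on the worktop, on the row's centre line, z up. Five round wells at x 0, y -49 (next to the loop), -17, 15, 47, 79 mm; 20 mm wide, 45 degree funnel 26 mm wide at the top, floor 12 mm above the worktop.
- tube_a: One of four like capped sample tubes, loose, 20 g, 84 mm tall: body 13 mm wide, ribbed cap 17 mm wide over the top 18 mm. Starts upright in puck_a, foot 13 mm above the worktop and 30 mm below the puck's rim; the place in the queue varies. Origin: centre of its foot, z up the tube. Grip the cap from above, fingers closing across the row.
- tube_b: One of four like capped sample tubes, loose, 20 g, 84 mm tall: body 13 mm wide, ribbed cap 17 mm wide over the top 18 mm. Starts upright in puck_b, foot 13 mm above the worktop and 30 mm below the puck's rim; the place in the queue varies. Origin: centre of its foot, z up the tube. Grip the cap from above, fingers closing across the row.
- tube_c: One of four like capped sample tubes, loose, 20 g, 84 mm tall: body 13 mm wide, ribbed cap 17 mm wide over the top 18 mm. Starts upright in puck_c, foot 13 mm above the worktop and 30 mm below the puck's rim; the place in the queue varies. Origin: centre of its foot, z up the tube. Grip the cap from above, fingers closing across the row.
- tube_d: One of four like capped sample tubes, loose, 20 g, 84 mm tall: body 13 mm wide, ribbed cap 17 mm wide over the top 18 mm. Starts upright in puck_d, foot 13 mm above the worktop and 30 mm below the puck's rim; the place in the queue varies. Origin: centre of its foot, z up the tube. Grip the cap from above, fingers closing across the row.
- puck_a: One of four like grey round tube holders, loose, 60 g, 38 mm tall: foot 32 mm, sleeve 27 mm, bore 18 mm wide, bore floor 8 mm above the foot. Stands on the lane's floor and holds tube_a at the start. Origin: centre of its foot, z up.
- puck_b: One of four like grey round tube holders, loose, 60 g, 38 mm tall: foot 32 mm, sleeve 27 mm, bore 18 mm wide, bore floor 8 mm above the foot. Stands on the lane's floor and holds tube_b at the start. Origin: centre of its foot, z up.
- puck_c: One of four like grey round tube holders, loose, 60 g, 38 mm tall: foot 32 mm, sleeve 27 mm, bore 18 mm wide, bore floor 8 mm above the foot. Stands on the lane's floor and holds tube_c at the start. Origin: centre of its foot, z up.
- puck_d: One of four like grey round tube holders, loose, 60 g, 38 mm tall: foot 32 mm, sleeve 27 mm, bore 18 mm wide, bore floor 8 mm above the foot. Stands on the lane's floor and holds tube_d at the start. Origin: centre of its foot, z up.
Things that resemble listed ones, but are neither listed nor needed, are in the scene too. What is shaped like the tube_a but yellow is not meant.

How it is judged:
At the end, for the whole second after the job is handed in: Each tube is in the carrier well with the same number from the grip loop as its puck has from the end stop: within 8 mm of the well centre, foot within 8 mm of the well floor, upright within 0.25 rad, at rest, released; the pucks stand upright in the lane ((not (y of puck_a in the frame of lane below -0.032 m) or (x of tube_a in the frame of carrier between -0.008 and 0.008 m and y of tube_a in the frame of carrier between -0.057 and -0.041 m and z of tube_a in the frame of carrier between 0.004 and 0.02 m)) and (not (y of puck_a in the frame of lane between -0.032 and 0.004 m) or (x of tube_a in the frame of carrier between -0.008 and 0.008 m and y of tube_a in the frame of carrier between -0.025 and -0.009 m and z of tube_a in the frame of carrier between 0.004 and 0.02 m)) and (not (y of puck_a in the frame of lane between 0.004 and 0.04 m) or (x of tube_a in the frame of carrier between -0.008 and 0.008 m and y of tube_a in the frame of carrier between 0.007 and 0.023 m and z of tube_a in the frame of carrier between 0.004 and 0.02 m)) and (not (y of puck_a in the frame of lane above 0.04 m) or (x of tube_a in the frame of carrier between -0.008 and 0.008 m and y of tube_a in the frame of carrier between 0.039 and 0.055 m and z of tube_a in the frame of carrier between 0.004 and 0.02 m)) and (not (y of puck_b in the frame of lane below -0.032 m) or (x of tube_b in the frame of carrier between -0.008 and 0.008 m and y of tube_b in the frame of carrier between -0.057 and -0.041 m and z of tube_b in the frame of carrier between 0.004 and 0.02 m)) and (not (y of puck_b in the frame of lane between -0.032 and 0.004 m) or (x of tube_b in the frame of carrier between -0.008 and 0.008 m and y of tube_b in the frame of carrier between -0.025 and -0.009 m and z of tube_b in the frame of carrier between 0.004 and 0.02 m)) and (not (y of puck_b in the frame of lane between 0.004 and 0.04 m) or (x of tube_b in the frame of carrier between -0.008 and 0.008 m and y of tube_b in the frame of carrier between 0.007 and 0.023 m and z of tube_b in the frame of carrier between 0.004 and 0.02 m)) and (not (y of puck_b in the frame of lane above 0.04 m) or (x of tube_b in the frame of carrier between -0.008 and 0.008 m and y of tube_b in the frame of carrier between 0.039 and 0.055 m and z of tube_b in the frame of carrier between 0.004 and 0.02 m)) and (not (y of puck_c in the frame of lane below -0.032 m) or (x of tube_c in the frame of carrier between -0.008 and 0.008 m and y of tube_c in the frame of carrier between -0.057 and -0.041 m and z of tube_c in the frame of carrier between 0.004 and 0.02 m)) and (not (y of puck_c in the frame of lane between -0.032 and 0.004 m) or (x of tube_c in the frame of carrier between -0.008 and 0.008 m and y of tube_c in the frame of carrier between -0.025 and -0.009 m and z of tube_c in the frame of carrier between 0.004 and 0.02 m)) and (not (y of puck_c in the frame of lane between 0.004 and 0.04 m) or (x of tube_c in the frame of carrier between -0.008 and 0.008 m and y of tube_c in the frame of carrier between 0.007 and 0.023 m and z of tube_c in the frame of carrier between 0.004 and 0.02 m)) and (not (y of puck_c in the frame of lane above 0.04 m) or (x of tube_c in the frame of carrier between -0.008 and 0.008 m and y of tube_c in the frame of carrier between 0.039 and 0.055 m and z of tube_c in the frame of carrier between 0.004 and 0.02 m)) and (not (y of puck_d in the frame of lane below -0.032 m) or (x of tube_d in the frame of carrier between -0.008 and 0.008 m and y of tube_d in the frame of carrier between -0.057 and -0.041 m and z of tube_d in the frame of carrier between 0.004 and 0.02 m)) and (not (y of puck_d in the frame of lane between -0.032 and 0.004 m) or (x of tube_d in the frame of carrier between -0.008 and 0.008 m and y of tube_d in the frame of carrier between -0.025 and -0.009 m and z of tube_d in the frame of carrier between 0.004 and 0.02 m)) and (not (y of puck_d in the frame of lane between 0.004 and 0.04 m) or (x of tube_d in the frame of carrier between -0.008 and 0.008 m and y of tube_d in the frame of carrier between 0.007 and 0.023 m and z of tube_d in the frame of carrier between 0.004 and 0.02 m)) and (not (y of puck_d in the frame of lane above 0.04 m) or (x of tube_d in the frame of carrier between -0.008 and 0.008 m and y of tube_d in the frame of carrier between 0.039 and 0.055 m and z of tube_d in the frame of carrier between 0.004 and 0.02 m)) and angle between each of tube_a, tube_b, tube_c, tube_d's own z axis and vertical below 0.25 rad and linear speed of each of tube_a, puck_a, tube_b, puck_b, tube_c, puck_c, tube_d, puck_d below 0.03 m/s and contact force between each of tube_a, tube_b, tube_c, tube_d and the fingers below 0.05 N and x of puck_a in the frame of lane between -0.012 and 0.012 m and y of each of puck_a, puck_b, puck_c, puck_d in the frame of lane below 0.085 m and angle between each of puck_a, puck_b, puck_c, puck_d's own z axis and vertical below 0.15 rad and x of puck_b in the frame of lane between -0.012 and 0.012 m and x of puck_c in the frame of lane between -0.012 and 0.012 m and x of puck_d in the frame of lane between -0.012 and 0.012 m); the robot touches nothing.
It fails at once if a sample tube is tipped by more than 40 degrees (angle between any of tube_a, tube_b, tube_c, tube_d's own z axis and vertical above 0.7 rad).
It fails at once if a puck is lifted out of the lane or tipped over (z of any of puck_a, puck_b, puck_c, puck_d in the frame of lane above 0.035 m or angle between any of puck_a, puck_b, puck_c, puck_d's own z axis and vertical above 0.7 rad).
It also fails if it takes over 104 s, if anything falls off the work surface, if the arm or the gripper's body presses on something with over 40 N, if the wrist force passes 120 N, or if a joint passes its speed limit or range.

## Working session

There is one attempt and no reset: what is moved stays moved. The work goes in short steps, Python scripts to look and compute and a shell command to move; the robot and the scene stay as the last step left them, time stands still between calls to the robot, and variables do not carry over. Pictures are saved under pics/ and viewed, at most 14 in all, crops included, and the job is handed in when it is done.

```bash
ls; mkdir -p pics; python3 - <<'E'
from plant import robot, optics
import cv2
print(robot.read_state())
for n in ("scene","top"):
    p,d=optics.read_camera(n); cv2.imwrite(f"pics/{n}0.png",p[:,:,::-1])
    i=optics.camera_info(n); print(n,i)
E
```

```text
pics
{'t': 0.0, 'q': array([-1.40139232e+00,  1.31150417e-01,  1.48926407e+00, -2.40700999e-05,
        1.52296498e+00, -8.53974804e-02]), 'dq': array([ 2.08798558e-03,  1.15923991e-03, -8.02241512e-04,  3.49624479e-05,
       -1.33425702e-03, -5.41823050e-04]), 'joint_torque': array([-8.16250249e-04, -5.59844685e+01, -4.91764319e+01,  7.67007843e-02,
        3.53696581e-02, -1.50082792e-04]), 'tool_pos': array([ 0.15114986, -0.58006201,  0.20840221]), 'orientation': array([-3.11436159e+00, -3.98934526e-01,  1.55499923e-04]), 'force': array([ 0.13952029, -0.11455849,  0.85008534]), 'wrist_torque': array([ 0.08796668, -0.00749354, -0.03937473]), 'gripper_force': 0.0, 'opening': 0.09304008131519392}
scene {'camera_matrix': array([[459.8194281 ,   0.        , 319.80562575],
       [  0.        , 459.8194281 , 190.7508769 ],
       [  0.        ,   0.        ,   1.        ]]), 'dist': array([-0.03789095,  0.        ,  0.        ,  0.        ,  0.        ]), 'view': array([[-0.71951213, -0.69446006,  0.0052466 ,  0.48777625],
       [-0.39630132,  0.40437022, -0.82427543,  0.1833558 ],
       [ 0.5703048 , -0.5951554 , -0.56616471,  0.68481332],
       [ 0.        ,  0.        ,  0.        ,  1.        ]])}
top {'camera_matrix': array([[469.92891246,   0.        , 312.98386535],
       [  0.        , 469.92891246, 200.1562742 ],
       [  0.        ,   0.        ,   1.        ]]), 'dist': array([-0.10761234,  0.        ,  0.        ,  0.        ,  0.        ]), 'view': array([[-3.81250706e-04, -9.99468419e-01,  3.25996089e-02,
         1.58977449e-01],
       [-9.99212112e-01, -9.13013413e-04, -3.96777273e-02,
         5.27202789e-01],
       [ 3.96863993e-02, -3.25890513e-02, -9.98680601e-01,
         8.61553724e-01],
       [ 0.00000000e+00,  0.00000000e+00,  0.00000000e+00,
         1.00000000e+00]])}
```

View pics/top0.png

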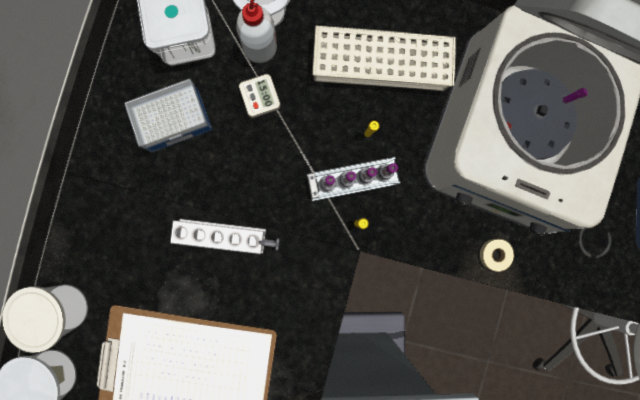

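View pics/scene0.png

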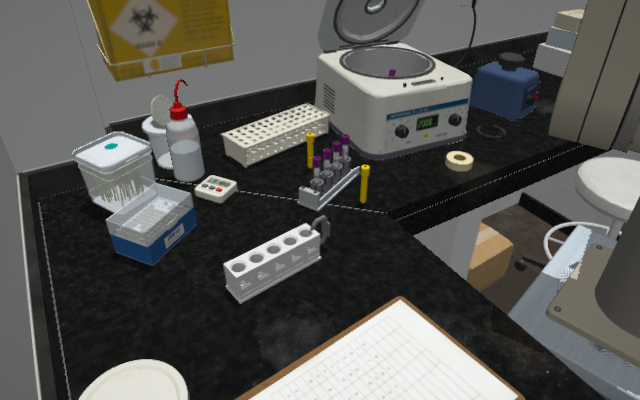

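```bash
cat > h.py <<'E'
import numpy as np, cv2
from plant import robot, optics, models
def ray(n,uv,z):
    i=optics.camera_info(n); V=i["view"]; R=V[:3,:3]; o=-R.T@V[:3,3]
    p=cv2.undistortPoints(np.float64(uv).reshape(-1,1,2),i["camera_matrix"],i["dist"])[:,0]
    d=np.c_[p,np.ones(len(p))]@R
    return o+d*((z-o[2])/d[:,2])[:,None]
def cloud(n,dep):
    i=optics.camera_info(n); V=i["view"]; R=V[:3,:3]
    vv,uu=np.mgrid[:400,:640]
    p=cv2.undistortPoints(np.float64(np.c_[uu.ravel(),vv.ravel()]).reshape(-1,1,2),i["camera_matrix"],i["dist"])[:,0]
    return ((np.c_[p,np.ones(len(p))]*dep.reshape(-1,1)-V[:3,3])@R).reshape(400,640,3)
def proj(n,P):
    i=optics.camera_info(n); V=i["view"]
    return cv2.projectPoints(np.float64(P).reshape(-1,1,3),cv2.Rodrigues(V[:3,:3])[0],V[:3,3],i["camera_matrix"],i["dist"])[0][:,0]
E
python3 - <<'E'
from h import *
p,d=optics.read_camera("top")
s,ds=optics.read_camera("scene")
a=cv2.resize(p[115:265,160:410,::-1],None,fx=3.2,fy=3.2,interpolation=2)
cv2.imwrite("pics/topc.png",a)
cv2.imwrite("pics/scenec.png",cv2.resize(s[120:310,215:385,::-1],None,fx=3.1,fy=3.1,interpolation=2))
for n in ("top","scene"):
  for c in ("tube_a","puck_a","lane","carrier"):
    for r in models.look_for(n,c): print(n,c,np.round(r["centre"],4),round(r["p"],2))
# height-filtered stats
P=cloud("top",d); 
m=(P[...,2]>.085)&(P[...,2]<.11)
m[:, :300]=0; m[:,410:]=0; m[:150]=0;m[240:]=0
k,l,st,c=cv2.connectedComponentsWithStats(m.astype(np.uint8))
for j in range(1,k):
    if st[j,4]>15: q=P[l==j]; print(st[j],c[j],q.mean(0).round(4),q.min(0).round(4),q.max(0).round(4))
E
```

```text
top tube_a [0.5612 0.0959 0.0974] 0.63
top tube_a [0.5735 0.0637 0.0963] 0.61
top tube_a [0.5761 0.0374 0.0931] 0.53
top tube_a [0.6528 0.0634 0.0841] 0.51
top tube_a [0.5542 0.1384 0.0968] 0.45
top tube_a [0.567  0.0686 0.0326] 0.19
top puck_a [0.5647 0.1062 0.04  ] 0.61
top puck_a [0.5802 0.0326 0.0352] 0.6
top puck_a [0.569  0.0682 0.0355] 0.53
top puck_a [0.5498 0.1407 0.0345] 0.44
top lane [0.5605 0.0941 0.0011] 0.95
top lane [0.555  0.1371 0.093 ] 0.68
top lane [0.5662 0.0694 0.0344] 0.3
top carrier [0.4668 0.3253 0.0515] 0.65
scene tube_a [0.5773 0.0336 0.0725] 0.73
scene tube_a [0.5678 0.0995 0.0785] 0.73
scene tube_a [0.6535 0.0653 0.052 ] 0.68
scene tube_a [0.5677 0.0712 0.078 ] 0.61
scene tube_a [0.5701 0.0368 0.031 ] 0.57
scene tube_a [0.557  0.1393 0.0765] 0.56
scene tube_a [0.4878 0.0804 0.055 ] 0.5
scene puck_a [0.5675 0.0357 0.033 ] 0.75
scene puck_a [0.5552 0.107  0.0291] 0.74
scene puck_a [0.5675 0.0727 0.0303] 0.55
scene lane [0.5502 0.1527 0.0118] 0.76
scene carrier [0.452  0.3362 0.0461] 0.84
[387 163  11  11  93] [391.84946237 167.91397849] [0.5781 0.0291 0.0952] [0.5703 0.0204 0.0856] [0.5866 0.0362 0.0998]
[366 167  11  11  86] [371.24418605 172.        ] [0.571  0.0642 0.0958] [0.5632 0.056  0.0851] [0.5796 0.0717 0.1017]
[345 171  11  11  87] [350.29885057 176.1954023 ] [0.5639 0.0995 0.0954] [0.5562 0.0915 0.0852] [0.5726 0.1074 0.1004]
[325 175  10  11  84] [329.33333333 180.11904762] [0.5571 0.1347 0.0958] [0.5494 0.1268 0.086 ] [0.5657 0.142  0.1005]
```

View pics/topc.png

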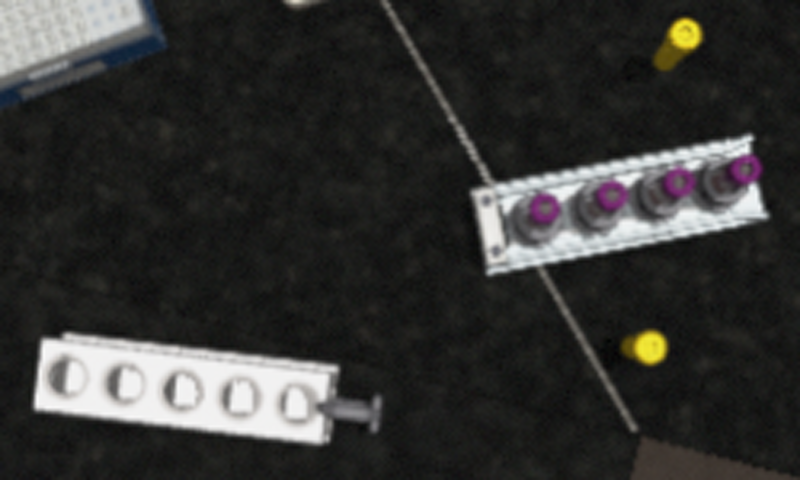

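View pics/scenec.png

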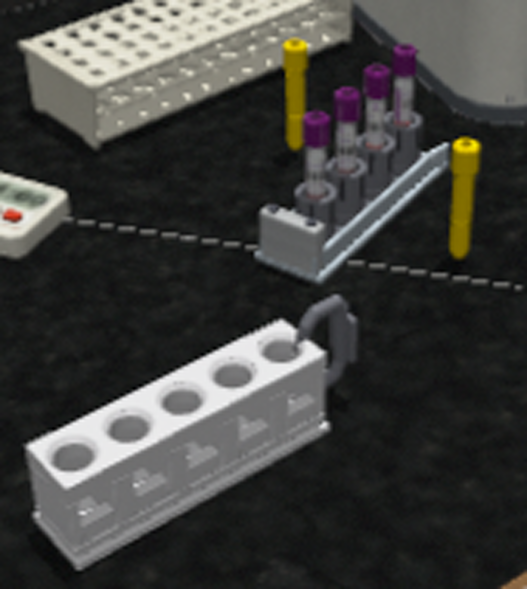

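The lane runs from px (310,185) to (398,170), and its end stop is at (313,185). The queue's purple caps are at (329,180), (350,176), (371,172) and (392,168). Look-alikes: yellow tubes at (373,127) and (362,224), and the purple cap in the centrifuge at (575,95). I choose the four purple tubes in the lane. The carrier is at (172–265,236), with its loop at (270,242).

```bash
python3 - <<'E'
from h import *
p,d=optics.read_camera("top"); P=cloud("top",d)
m=(P[...,2]>.047)&(P[...,2]<.062)&(p.min(2)>150); m[:,:165]=0;m[:,275:]=0;m[:215]=0;m[258:]=0
k,l,st,_=cv2.connectedComponentsWithStats(m.astype(np.uint8)); j=1+st[1:,4].argmax()
Q=P[l==j]; print(st[j],np.median(Q[:,2]))
uv=np.argwhere(l==j)[:,::-1]; W=ray("top",uv,.054)
r=cv2.minAreaRect(np.float32(W[:,:2]*1000)); print(r)
b=cv2.boxPoints(r)/1000
c=np.array(r[0])/1000
e=[b[1]-b[0],b[2]-b[1]]; e=max(e,key=np.linalg.norm); e/=np.linalg.norm(e)
if e[1]<0:e=-e   # carrier +y = away from loop = world +y
print("y axis",e)
im=cv2.resize(p[200:270,150:290,::-1],None,fx=5,fy=5,interpolation=2)
for k_,y in enumerate([-49,-17,15,47,79]):
    w=np.r_[c+e*(y-15)/1000,.054]; print(k_+1,w.round(4))
    t=np.linspace(0,2*np.pi,60); C=np.c_[w[0]+.013*np.cos(t),w[1]+.013*np.sin(t),0*t+.054]
    cv2.polylines(im,[np.int32((proj("top",C)-[150,200]+.5)*5)],True,(0,0,255),1)
cv2.imwrite("pics/fit.png",im)
# obstacles
R=np.hypot(P[...,0],P[...,1]); 
for zl in (.1,.15,.2):
    o=(P[...,2]>zl)&(d>0)
    a=np.degrees(np.arctan2(P[...,1],P[...,0]))
    print(zl,[(t,round(float(R[o&(a>t)&(a<t+10)].min(initial=9)),3)) for t in range(-80,70,10)])
    o[:, :405]=0
    print(" min dist to tube4:",np.hypot(P[o][:,0]-.578,P[o][:,1]-.029).min(initial=9), P[o][:,1].max(initial=-9))
E
```

```text
[ 171  221   92   33 1432] 0.053597654720428226
((461.5536193847656, 329.324951171875), (158.8467254638672, 38.6330451965332), 82.95691680908203)
y axis [0.12261586 0.99245423]
1 [0.4537 0.2658 0.054 ]
2 [0.4576 0.2976 0.054 ]
3 [0.4616 0.3293 0.054 ]
4 [0.4655 0.3611 0.054 ]
5 [0.4694 0.3928 0.054 ]
0.1 [(-80, 9.0), (-70, 9.0), (-60, 9.0), (-50, 9.0), (-40, 0.543), (-30, 0.536), (-20, 0.536), (-10, 0.547), (0, 0.581), (10, 0.58), (20, 0.865), (30, 0.95), (40, 0.858), (50, 0.659), (60, 0.636)]
 min dist to tube4: 0.08162184753184164 -0.05202192687911817
0.15 [(-80, 9.0), (-70, 9.0), (-60, 9.0), (-50, 9.0), (-40, 0.552), (-30, 0.542), (-20, 0.541), (-10, 0.554), (0, 9.0), (10, 0.844), (20, 9.0), (30, 0.95), (40, 0.86), (50, 0.852), (60, 9.0)]
 min dist to tube4: 0.08523457736592217 -0.055798101180909776
0.2 [(-80, 9.0), (-70, 9.0), (-60, 9.0), (-50, 9.0), (-40, 9.0), (-30, 0.803), (-20, 0.703), (-10, 0.714), (0, 9.0), (10, 9.0), (20, 9.0), (30, 0.95), (40, 0.902), (50, 9.0), (60, 9.0)]
 min dist to tube4: 0.19431205729720422 -0.10843813769632762
```

View pics/fit.png

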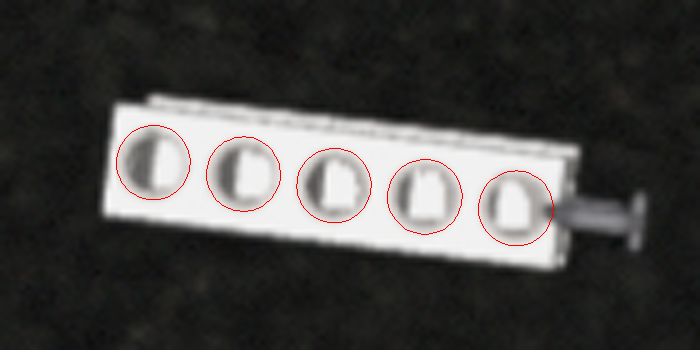

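```bash
cat >> h.py <<'E'
from scipy.spatial.transform import Rotation as Ro
T=np.array([[.5571,.1347],[.5639,.0995],[.571,.0642],[.5781,.0291]])
Wl=np.array([[.4537,.2658],[.4576,.2976],[.4616,.3293],[.4655,.3611]])
def show():
    s=robot.read_state(); R=Ro.from_rotvec(s["orientation"]).as_matrix()
    print("t",round(s["t"],2),"pos",s["tool_pos"].round(4),"yaw_y",np.degrees(np.arctan2(R[1,1],R[0,1])).round(1),"q",s["q"].round(2),"F",s["force"].round(1),"op",round(float(s["opening"]),4),"g",round(float(s["gripper_force"]),1))
    return s,R
def go(*targets,yaw=None):
    s,R=show()
    for t in targets: print(t,"travel",(R.T@(np.array(t)-s["tool_pos"])).round(4))
    if yaw is not None:
        dy=(yaw-np.degrees(np.arctan2(R[1,1],R[0,1]))+180)%360-180
        print("spin",round(-np.radians(dy),3))
E
python3 - <<'E'
from h import *
go((.33,-.2,.25),(.4,.05,.25),(*T[0],.25),yaw=11.3)
p,d=optics.read_camera("top"); P=cloud("top",d)
D=P[...,:2]-T[3]; al=D@[.195,-.981]; ac=D@[.981,.195]
for z in (.1,.15): print(al[(P[...,2]>z)&(abs(ac)<.11)&(al>.02)].min())
E
```

```text
t 0.65 pos [ 0.1513 -0.5806  0.2095] yaw_y -75.4 q [-1.4   0.13  1.49  0.    1.52 -0.09] F [-0.8  0.5 -0. ] op 0.0932 g 0.0
(0.33, -0.2, 0.25) travel [ 0.2689 -0.3233 -0.0405]
(0.4, 0.05, 0.25) travel [ 0.3996 -0.5476 -0.0405]
(np.float64(0.5571), np.float64(0.1347), 0.25) travel [ 0.573  -0.59   -0.0405]
spin -1.513
0.07978163515689048
0.08382805853760131
```

```bash
python3 -m inch '{"travel":[[0.027,-0.032,-0.04],[0.054,-0.065,-0.04],[0.081,-0.097,-0.04],[0.108,-0.13,-0.04],[0.135,-0.162,-0.04],[0.162,-0.194,-0.04],[0.189,-0.226,-0.04],[0.216,-0.258,-0.04],[0.243,-0.29,-0.04],[0.269,-0.323,-0.04]],"spin":[-0.1,-0.2,-0.3,-0.4,-0.5,-0.6,-0.7,-0.8,-0.9,-1.0]}' 0.4 15
python3 - <<'E'
from h import *
go((.4,.05,.25),(*T[0],.25),yaw=11.3)
E
```

```text
t: 1.53
tool_pos: [0.3239, -0.2133, 0.2497]
orientation: [2.538, 1.849, 0.001]
force: [1.1, -0.5, -0.8]
opening: 0.0558
gripper_force: 0.0
t 1.53 pos [ 0.3239 -0.2133  0.2497] yaw_y -17.9 q [-0.71 -0.49  1.96  0.    1.67 -0.4 ] F [ 1.1 -0.5 -0.8] op 0.0558 g 0.0
(0.4, 0.05, 0.25) travel [ 0.2739 -0.0083 -0.0004]
(np.float64(0.5571), np.float64(0.1347), 0.25) travel [ 4.027e-01  1.152e-01 -3.000e-04]
spin -0.509
```

```bash
python3 -m inch '{"travel":[[0.035,0,0],[0.07,0,0],[0.11,0,0],[0.15,0,0],[0.19,0,0],[0.23,0,0],[0.26,0,0],[0.29,0.03,0],[0.32,0.06,0],[0.35,0.09,0]],"spin":[-0.1,-0.2,-0.3,-0.4,-0.51,-0.51,-0.51,-0.51,-0.51,-0.51]}'
python3 - <<'E'
from h import *
go((*T[0],.15),yaw=11.3)
E
```

```text
t: 2.37
tool_pos: [0.5173, 0.0905, 0.2498]
orientation: [1.993, 2.427, 0.002]
force: [0.4, -0.1, 1.7]
opening: 0.0561
gripper_force: 0.0
t 2.37 pos [0.5173 0.0905 0.2498] yaw_y 11.2 q [ 0.08 -0.09  1.64 -0.    1.59 -0.12] F [ 0.4 -0.1  1.7] op 0.0561 g 0.0
(np.float64(0.5571), np.float64(0.1347), 0.15) travel [0.0356 0.0475 0.0998]
spin -0.002
```

```bash
python3 -m inch '{"travel":[[0.015,0.02,0.01],[0.03,0.04,0.03],[0.03,0.04,0.06],[0.03,0.04,0.09],[0.03,0.04,0.09],[0.03,0.04,0.09],[0.03,0.04,0.09],[0.03,0.04,0.09]],"spin":[0,0,0,0,0,0,0,0]}'
python3 - <<'E'
from h import *
go((*T[0],.086),yaw=11.3)
p,d=optics.read_camera("top"); s,_=optics.read_camera("scene")
cv2.imwrite("pics/ap.png",np.hstack([cv2.resize(p[120:230,270:430,::-1],None,fx=2.5,fy=2.5),cv2.resize(s[80:235,260:420,::-1],(400,275))[:275]]))
E
```

```text
t: 3.03
tool_pos: [0.5508, 0.1258, 0.1625]
orientation: [1.995, 2.424, 0.005]
force: [-0.0, -0.4, 0.5]
opening: 0.0559
gripper_force: 0.0
t 3.03 pos [0.5508 0.1258 0.1625] yaw_y 11.1 q [ 0.13  0.06  1.65  0.    1.43 -0.06] F [-0.  -0.4  0.5] op 0.0559 g 0.0
(np.float64(0.5571), np.float64(0.1347), 0.086) travel [0.0075 0.0076 0.0765]
spin -0.004
```

View pics/ap.png

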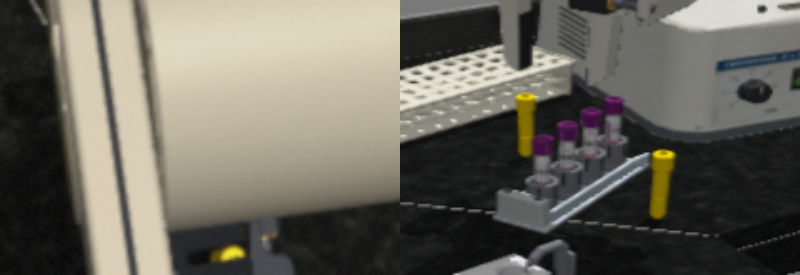

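```bash
python3 - <<'E'
from h import *
y=np.array([.981,.195,0]);c=np.array([.5508,.1258,.1455])
print(proj("scene",[c+.036*y,c-.036*y,c,[.5571,.1347,.097]]))
s,_=optics.read_camera("scene")
cv2.imwrite("pics/ap2.png",s[:,100:500,::-1])
E
```

```text
[[306.18885824 129.06084624]
 [339.3713615  139.08407635]
 [322.46419567 133.97393001]
 [316.57339217 157.41008894]]
```

View pics/ap2.png

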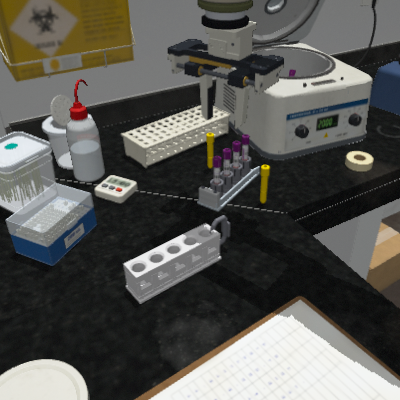

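```bash
python3 - <<'E'
from h import *
s,d=optics.read_camera("scene"); P=cloud("scene",d)
D=P-[.5508,.1258,0]; ac=D[...,:2]@[.981,.195]; al=D[...,:2]@[.195,-.981]
for sg in (1,-1):
    m=(abs(al)<.03)&(sg*ac>.015)&(sg*ac<.08)&(P[...,2]>.115)&(P[...,2]<.23)&(d>0)
    q=P[m]; print(sg,m.sum())
    if m.sum():
        for z in np.arange(.12,.22,.01):
            k=m&(abs(P[...,2]-z)<.005)
            if k.sum(): print(z.round(3),k.sum(),"ac",ac[k].min().round(3),ac[k].max().round(3),"al",al[k].min().round(3),al[k].max().round(3))
E
```

```text
1 373
0.17 18 ac 0.026 0.034 al -0.01 0.008
0.18 60 ac 0.026 0.042 al -0.011 0.007
0.19 59 ac 0.026 0.041 al -0.012 0.007
0.2 63 ac 0.026 0.042 al -0.012 0.008
0.21 68 ac 0.025 0.043 al -0.012 0.008
-1 357
0.17 9 ac -0.036 -0.028 al -0.011 -0.007
0.18 42 ac -0.044 -0.029 al -0.012 0.006
0.19 63 ac -0.045 -0.03 al -0.012 0.007
0.2 63 ac -0.046 -0.031 al -0.012 0.006
0.21 67 ac -0.046 -0.03 al -0.012 0.009
```

```bash
cat >> h.py <<'E'
def tips(zmax=.25):
    s,d=optics.read_camera("scene"); P=cloud("scene",d); t=robot.read_state()["tool_pos"]
    st,R=show(); yv=R[:2,1]; xv=R[:2,0]
    D=P[...,:2]-t[:2]; ac=D@yv; al=D@xv
    for sg in (1,-1):
        m=(abs(al)<.012)&(sg*ac>.02)&(sg*ac<.045)&(P[...,2]>.04)&(P[...,2]<zmax)&(d>0)
        print("finger",sg,m.sum(),"lowest z",np.sort(P[m][:,2])[:6].round(3))
    return s
E
python3 -m inch '{"travel":[[0.004,0.004,0.02],[0.0075,0.0075,0.04],[0.0075,0.0075,0.05],[0.0075,0.0075,0.05],[0.0075,0.0075,0.05]],"spin":[0,0,0,0,0]}'
python3 - <<'E'
from h import *
s=tips()
go((*T[0],.076),yaw=11.3)
cv2.imwrite("pics/ap3.png",cv2.resize(s[60:240,240:400,::-1],None,fx=3.3,fy=3.3,interpolation=2))
E
```

```text
t: 3.65
tool_pos: [0.5547, 0.1344, 0.1093]
orientation: [-1.995, -2.426, 0.002]
force: [-0.0, -0.0, 0.1]
opening: 0.0557
gripper_force: 0.0
t 3.7 pos [0.5554 0.1345 0.1103] yaw_y 11.1 q [ 0.15  0.12  1.68 -0.    1.34 -0.05] F [-0.3 -0.1 -0.8] op 0.0559 g 0.0
finger 1 513 lowest z [0.118 0.119 0.119 0.12  0.12  0.12 ]
finger -1 355 lowest z [0.119 0.12  0.121 0.122 0.122 0.123]
t 3.7 pos [0.5554 0.1345 0.1103] yaw_y 11.1 q [ 0.15  0.12  1.68 -0.    1.34 -0.05] F [-0.3 -0.1 -0.8] op 0.0559 g 0.0
(np.float64(0.5571), np.float64(0.1347), 0.076) travel [-0.0001  0.0016  0.0343]
spin -0.003
```

View pics/ap3.png

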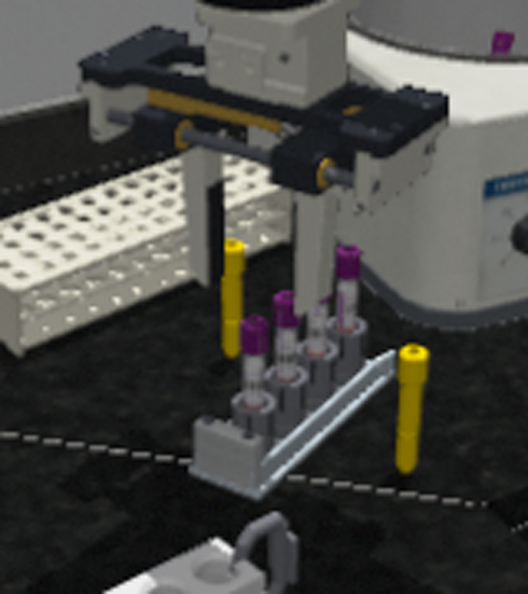

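```bash
python3 -m inch '{"travel":[[0,0.0015,0.015],[0,0.0015,0.03],[0,0.0015,0.042],[0,0.0015,0.042],[0,0.0015,0.042]],"spin":[0,0,0,0,0]}'
python3 - <<'E'
from h import *
s=tips(.15)
go((*T[0],.068),yaw=11.3)
cv2.imwrite("pics/ap4.png",cv2.resize(s[110:220,260:380,::-1],None,fx=4,fy=4,interpolation=2))
E
```

```text
t: 4.12
tool_pos: [0.5564, 0.1348, 0.0675]
orientation: [-1.996, -2.426, 0.001]
force: [0.1, 0.5, 0.3]
opening: 0.0559
gripper_force: 0.0
t 4.17 pos [0.5571 0.1349 0.0683] yaw_y 11.1 q [ 0.15  0.17  1.71  0.    1.26 -0.05] F [ 0.7 -0.3  0.3] op 0.056 g 0.0
finger 1 391 lowest z [0.075 0.076 0.076 0.077 0.077 0.077]
finger -1 271 lowest z [0.077 0.077 0.079 0.079 0.08  0.08 ]
t 4.17 pos [0.5571 0.1349 0.0683] yaw_y 11.1 q [ 0.15  0.17  1.71  0.    1.26 -0.05] F [ 0.7 -0.3  0.3] op 0.056 g 0.0
(np.float64(0.5571), np.float64(0.1347), 0.068) travel [-0.0002  0.      0.0003]
spin -0.003
```

View pics/ap4.png

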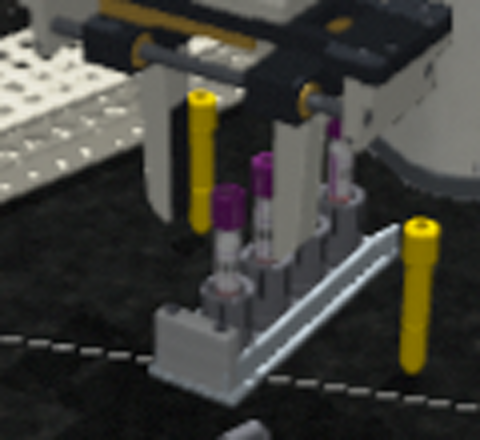

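```bash
python3 -m inch '{"travel":[[0,0,0],[0,0,0],[0,0,0],[0,0,0],[0,0,0],[0,0,0]],"spin":[0,0,0,0,0,0]}' 0.95 15
python3 -m inch '{"travel":[[0,0,-0.01],[0,0,-0.02],[0,0,-0.03],[0,0,-0.03],[0,0,-0.03]],"spin":[0,0,0,0,0]}'
python3 - <<'E'
from h import *
s,_=optics.read_camera("scene")
show()
cv2.imwrite("pics/lift.png",cv2.resize(s[90:240,250:390,::-1],None,fx=3.6,fy=3.6,interpolation=2))
E
```

```text
t: 4.67
tool_pos: [0.5568, 0.1349, 0.0676]
orientation: [1.996, 2.426, 0.0]
force: [0.4, 0.1, -0.2]
opening: 0.0204
gripper_force: 0.0
t: 5.08
tool_pos: [0.5579, 0.1351, 0.0992]
orientation: [1.995, 2.425, 0.003]
force: [-0.4, 0.1, -0.1]
opening: 0.0161
gripper_force: 15.0
t 5.13 pos [0.5572 0.135  0.0982] yaw_y 11.1 q [ 0.15  0.14  1.69 -0.    1.31 -0.05] F [-0.4 -0.4 -1.2] op 0.0159 g 15.0
```

View pics/lift.png

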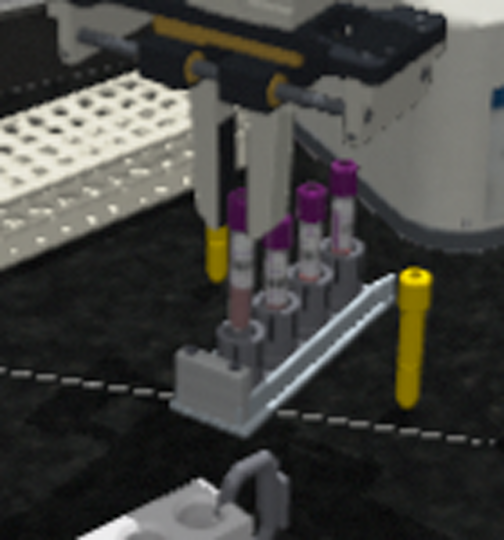

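```bash
python3 -m inch '{"travel":[[0,0,-0.03],[0,0,-0.06],[0,0,-0.09],[0,0,-0.09],[0,0,-0.09],[0,0,-0.09]],"spin":[0,0,0,0,0,0]}'
python3 - <<'E'
from h import *
s,d=optics.read_camera("scene"); P=cloud("scene",d); st,R=show()
m=(P[...,2]>.1)&(np.hypot(P[...,0]-st["tool_pos"][0],P[...,1]-st["tool_pos"][1])<.03)
c=s.astype(int); pu=m&(c[...,0]>c[...,1]+30)&(c[...,2]>c[...,1]+30); q=P[pu]
print(pu.sum(),q.min(0),q.max(0),((q-st["tool_pos"])@R).mean(0), ((q-st["tool_pos"])@R).min(0),((q-st["tool_pos"])@R).max(0))
b=m&(P[...,2]<.18)&~pu&(P[...,2]>.12)
q=(P[b]-st["tool_pos"])@R; print("below",b.sum(),np.percentile(q,[2,50,98],axis=0).round(4), P[m][:,2].min())
go((*Wl[0],.185),yaw=-7.0)
E
```

```text
t: 5.63
tool_pos: [0.5563, 0.1349, 0.1866]
orientation: [-1.995, -2.426, 0.001]
force: [-1.0, 0.2, 0.2]
opening: 0.0162
gripper_force: 15.0
t 5.68 pos [0.5557 0.1348 0.1857] yaw_y 11.1 q [ 0.15  0.07  1.6   0.    1.48 -0.05] F [-0.7  0.1 -1. ] op 0.0162 g 15.0
51 [0.54839404 0.12927809 0.19649916] [0.55956776 0.14329407 0.2149925 ] [ 0.00491646 -0.00112461 -0.02090716] [-0.00606021 -0.00570942 -0.02930022] [ 0.00924428  0.00350263 -0.01079913]
below 161 [[-0.003  -0.0055  0.0069]
 [ 0.0029 -0.0016  0.0286]
 [ 0.0061  0.0053  0.0517]] 0.13032724572321105
t 5.68 pos [0.5557 0.1348 0.1857] yaw_y 11.1 q [ 0.15  0.07  1.6   0.    1.48 -0.05] F [-0.7  0.1 -1. ] op 0.0162 g 15.0
(np.float64(0.4537), np.float64(0.2658), 0.185) travel [ 0.1482 -0.0749  0.0009]
spin 0.316
```

```bash
python3 -m inch '{"travel":[[0.03,-0.015,0],[0.06,-0.03,0],[0.09,-0.045,0],[0.12,-0.06,0],[0.148,-0.075,0],[0.148,-0.075,0],[0.148,-0.075,0],[0.148,-0.075,0]],"spin":[0.1,0.2,0.316,0.316,0.316,0.316,0.316,0.316]}'
python3 - <<'E'
from h import *
go((*Wl[0],.067),yaw=-7.0)
E
```

```text
t: 6.35
tool_pos: [0.4541, 0.2651, 0.1861]
orientation: [-2.352, -2.083, 0.003]
force: [0.7, -0.3, 0.7]
opening: 0.016
gripper_force: 15.0
t 6.35 pos [0.4541 0.2651 0.1861] yaw_y -6.9 q [ 0.43 -0.06  1.72 -0.    1.48  0.55] F [ 0.7 -0.3  0.7] op 0.016 g 15.0
(np.float64(0.4537), np.float64(0.2658), 0.067) travel [ 0.0008 -0.0004  0.1191]
spin 0.001
```

```bash
python3 -m inch '{"travel":[[0.001,0,0.03],[0.001,0,0.06],[0.001,0,0.07],[0.001,0,0.08],[0.001,0,0.09],[0.001,0,0.09]],"spin":[0,0,0,0,0,0]}'
python3 -m inch '{"travel":[[0,0,0.01],[0,0,0.02],[0,0,0.027],[0,0,0.027],[0,0,0.027]],"spin":[0,0,0,0,0]}'
python3 - <<'E'
from h import *
s,_=optics.read_camera("scene")
go((*Wl[0],.067),yaw=-7.0)
cv2.imwrite("pics/place.png",cv2.resize(s[150:310,215:365,::-1],None,fx=3.5,fy=3.5,interpolation=2))
E
```

```text
t: 6.85
tool_pos: [0.4542, 0.2658, 0.0958]
orientation: [-2.353, -2.08, 0.004]
force: [-0.7, 0.5, 0.0]
opening: 0.0158
gripper_force: 15.0
t: 7.27
tool_pos: [0.4543, 0.2665, 0.07]
orientation: [-2.352, -2.082, 0.002]
force: [-0.7, -1.1, -0.4]
opening: 0.0164
gripper_force: 15.0
t 7.32 pos [0.4546 0.2668 0.0705] yaw_y -7.0 q [0.43 0.05 1.84 0.   1.26 0.56] F [ 0.  -1.  -0.5] op 0.0161 g 15.0
(np.float64(0.4537), np.float64(0.2658), 0.067) travel [-0.0011 -0.0008  0.0035]
spin 0.0
```

View pics/place.png

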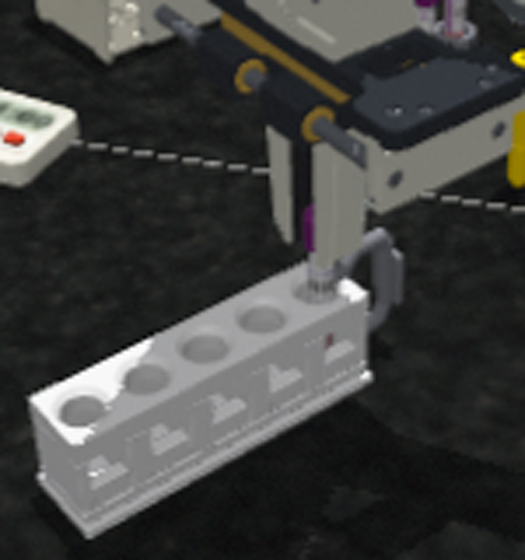

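```bash
python3 -m inch '{"travel":[[0,0,0.001],[0,0,0.003],[0,0,0.003]],"spin":[0,0,0]}'
python3 -m inch '{"travel":[[0,0,0],[0,0,0],[0,0,0],[0,0,0],[0,0,0],[0,0,-0.03],[0,0,-0.06],[0,0,-0.08],[0,0,-0.08],[0,0,-0.08]],"spin":[0,0,0,0,0,0,0,0,0,0]}' 0.4
python3 - <<'E'
from h import *
go((*T[1],.15),(*T[1],.068),yaw=11.3)
E
```

```text
t: 7.57
tool_pos: [0.4555, 0.267, 0.0682]
orientation: [2.352, 2.082, 0.003]
force: [-0.0, -0.5, 1.4]
opening: 0.0159
gripper_force: 15.0
t: 8.4
tool_pos: [0.4557, 0.2672, 0.149]
orientation: [2.352, 2.081, 0.005]
force: [0.0, -0.0, -1.3]
opening: 0.0554
gripper_force: 0.0
t 8.4 pos [0.4557 0.2672 0.149 ] yaw_y -7.0 q [ 0.43 -0.03  1.77  0.    1.4   0.56] F [ 0.  -0.  -1.3] op 0.0554 g 0.0
(np.float64(0.5639), np.float64(0.0995), 0.15) travel [-0.1533  0.1278 -0.0009]
(np.float64(0.5639), np.float64(0.0995), 0.068) travel [-0.1534  0.1276  0.0811]
spin -0.319
```

```bash
python3 -m inch '{"travel":[[-0.03,0.025,0],[-0.06,0.05,0],[-0.09,0.075,0],[-0.12,0.1,0],[-0.153,0.128,0],[-0.153,0.128,0],[-0.153,0.128,0],[-0.153,0.128,0]],"spin":[-0.1,-0.2,-0.319,-0.319,-0.319,-0.319,-0.319,-0.319]}'
python3 - <<'E'
from h import *
s,d=optics.read_camera("scene"); P=cloud("scene",d)
c=s.astype(int); pu=(c[...,0]>c[...,1]+25)&(c[...,2]>c[...,1]+25)&(P[...,2]>.06)&(P[...,2]<.13)
k,l,st,ce=cv2.connectedComponentsWithStats(pu.astype(np.uint8))
for j in range(1,k):
    if st[j,4]>15: print(ce[j].round(),P[l==j].mean(0).round(4),P[l==j][:,2].max().round(4))
go((*T[1],.068),yaw=11.3)
E
```

```text
t: 9.07
tool_pos: [0.5619, 0.0992, 0.1456]
orientation: [-1.992, -2.426, 0.003]
force: [0.2, 1.4, 0.5]
opening: 0.0561
gripper_force: 0.0
[392.  72.] [ 0.7118 -0.3078  0.1089] 0.1163
[345. 139.] [0.576  0.0319 0.0904] 0.0985
[336. 146.] [0.5692 0.0669 0.0907] 0.0976
[326. 153.] [0.5624 0.1016 0.0906] 0.0982
[305. 215.] [0.4518 0.2679 0.0902] 0.0974
t 9.12 pos [0.5619 0.1    0.146 ] yaw_y 11.3 q [ 0.09  0.09  1.65  0.    1.41 -0.11] F [-0.2  0.6  0.1] op 0.0559 g 0.0
(np.float64(0.5639), np.float64(0.0995), 0.068) travel [-0.0009  0.0021  0.078 ]
spin 0.0
```

```bash
python3 -m inch '{"travel":[[-0.001,0.002,0.03],[-0.001,0.002,0.06],[-0.001,0.002,0.079],[-0.001,0.002,0.079],[-0.001,0.002,0.079],[-0.001,0.002,0.079]],"spin":[0,0,0,0,0,0]}'
python3 -m inch '{"travel":[[0,0,0],[0,0,0],[0,0,0],[0,0,0],[0,0,0],[0,0,0],[0,0,0],[0,0,0],[0,0,0]],"spin":[0,0,0,0,0,0,0,0,0]}' 0.95
python3 -m inch '{"travel":[[0,0,-0.02],[0,0,-0.05],[0,0,-0.08],[0,0,-0.11],[0,0,-0.12],[0,0,-0.12],[0,0,-0.12]],"spin":[0,0,0,0,0,0,0]}'
python3 - <<'E'
from h import *
go((*Wl[1],.185),yaw=-7)
s,d=optics.read_camera("scene"); P=cloud("scene",d)
c=s.astype(int); pu=(c[...,0]>c[...,1]+25)&(c[...,2]>c[...,1]+25)&(P[...,2]>.06)&(P[...,2]<.24)&(P[...,1]>-.1)
k,l,st,ce=cv2.connectedComponentsWithStats(pu.astype(np.uint8))
for j in range(1,k):
    if st[j,4]>10: print(ce[j].round(),P[l==j].mean(0).round(4),P[l==j][:,2].max().round(4))
E
```

```text
t: 9.62
tool_pos: [0.5657, 0.0997, 0.0698]
orientation: [1.99, 2.43, 0.002]
force: [0.4, -0.4, 0.3]
opening: 0.0557
gripper_force: 0.0
t: 10.37
tool_pos: [0.5653, 0.0986, 0.0685]
orientation: [-1.992, -2.429, 0.0]
force: [-0.3, -0.5, 1.4]
opening: 0.0161
gripper_force: 15.0
t: 10.95
tool_pos: [0.5654, 0.0986, 0.188]
orientation: [1.992, 2.429, 0.0]
force: [0.0, -0.0, -0.8]
opening: 0.0161
gripper_force: 15.0
t 10.95 pos [0.5654 0.0986 0.188 ] yaw_y 11.3 q [ 0.08  0.07  1.59 -0.    1.48 -0.11] F [ 0.  -0.  -0.8] op 0.0161 g 15.0
(np.float64(0.4576), np.float64(0.2976), 0.185) travel [ 0.2162 -0.0668  0.003 ]
spin 0.319
[326.  96.] [0.5624 0.104  0.2101] 0.2174
[345. 139.] [0.5759 0.032  0.0903] 0.0987
[336. 146.] [0.5693 0.0668 0.0906] 0.098
[305. 215.] [0.4519 0.2681 0.0901] 0.0971
```

```bash
python3 -m inch '{"travel":[[0.036,-0.011,0],[0.072,-0.022,0],[0.108,-0.033,0],[0.144,-0.044,0],[0.18,-0.055,0],[0.216,-0.067,0],[0.216,-0.067,0],[0.216,-0.067,0],[0.216,-0.067,0]],"spin":[0.1,0.2,0.319,0.319,0.319,0.319,0.319,0.319,0.319]}'
python3 - <<'E'
from h import *
go((*Wl[1],.067),yaw=-7.0)
E
```

```text
t: 11.75
tool_pos: [0.4564, 0.2966, 0.1863]
orientation: [-2.352, -2.083, 0.005]
force: [0.7, -1.1, 0.5]
opening: 0.0162
gripper_force: 15.0
t 11.75 pos [0.4564 0.2966 0.1863] yaw_y -6.9 q [ 0.48 -0.    1.67 -0.    1.48  0.6 ] F [ 0.7 -1.1  0.5] op 0.0162 g 15.0
(np.float64(0.4576), np.float64(0.2976), 0.067) travel [0.0014 0.0013 0.1193]
spin 0.001
```

```bash
python3 -m inch '{"travel":[[0.001,0.001,0.03],[0.001,0.001,0.06],[0.001,0.001,0.07],[0.001,0.001,0.08],[0.001,0.001,0.09],[0.001,0.001,0.1],[0.001,0.001,0.11],[0.001,0.001,0.119],[0.001,0.001,0.119],[0.001,0.001,0.119]],"spin":[0,0,0,0,0,0,0,0,0,0]}'
python3 -c "
from h import *
go((*Wl[1],.067),yaw=-7.0)"
```

```text
t: 12.58
tool_pos: [0.4583, 0.2982, 0.0693]
orientation: [-2.353, -2.082, 0.001]
force: [-0.5, -0.3, 0.4]
opening: 0.016
gripper_force: 15.0
t 12.58 pos [0.4583 0.2982 0.0693] yaw_y -7.0 q [ 0.48  0.1   1.78 -0.    1.26  0.6 ] F [-0.5 -0.3  0.4] op 0.016 g 15.0
(np.float64(0.4576), np.float64(0.2976), 0.067) travel [-0.0007 -0.0006  0.0023]
spin 0.0
```

```bash
python3 -m inch '{"travel":[[0,0,0],[0,0,0.002],[0,0,0.002]],"spin":[0,0,0]}'
python3 -m inch '{"travel":[[0,0,0],[0,0,0],[0,0,0],[0,0,0],[0,0,0],[0,0,-0.03],[0,0,-0.06],[0,0,-0.08],[0,0,-0.08],[0,0,-0.08]],"spin":[0,0,0,0,0,0,0,0,0,0]}' 0.4
python3 - <<'E'
from h import *
go((*T[2],.15),yaw=11.3)
E
```

```text
t: 12.83
tool_pos: [0.4586, 0.2984, 0.0677]
orientation: [2.352, 2.082, 0.001]
force: [-0.2, -0.6, -0.5]
opening: 0.0164
gripper_force: 15.0
t: 13.67
tool_pos: [0.4595, 0.2988, 0.1491]
orientation: [2.352, 2.081, 0.005]
force: [-0.2, -0.2, 0.1]
opening: 0.0554
gripper_force: 0.0
t 13.67 pos [0.4595 0.2988 0.1491] yaw_y -7.0 q [ 0.48  0.02  1.71 -0.    1.4   0.61] F [-0.2 -0.2  0.1] op 0.0554 g 0.0
(np.float64(0.571), np.float64(0.0642), 0.15) travel [-0.2193  0.1392 -0.0009]
spin -0.319
```

```bash
python3 -m inch '{"travel":[[-0.034,0.022,0],[-0.068,0.044,0],[-0.102,0.066,0],[-0.136,0.088,0],[-0.17,0.11,0],[-0.204,0.13,0],[-0.219,0.139,0],[-0.219,0.139,0],[-0.219,0.139,0],[-0.219,0.139,0]],"spin":[-0.1,-0.2,-0.319,-0.319,-0.319,-0.319,-0.319,-0.319,-0.319,-0.319]}'
cat >> h.py <<'E'
def caps():
    s,d=optics.read_camera("scene"); P=cloud("scene",d)
    c=s.astype(int); pu=(c[...,0]>c[...,1]+25)&(c[...,2]>c[...,1]+25)&(P[...,2]>.06)&(P[...,2]<.24)&(P[...,1]>-.1)
    k,l,st,ce=cv2.connectedComponentsWithStats(pu.astype(np.uint8))
    for j in range(1,k):
        if st[j,4]>10: print("cap",ce[j].round(),P[l==j].mean(0).round(4),P[l==j][:,2].max().round(4))
E
python3 - <<'E'
from h import *
caps()
go((*T[2],.068),yaw=11.3)
E
```

```text
t: 14.5
tool_pos: [0.5686, 0.0647, 0.1461]
orientation: [-1.991, -2.427, 0.002]
force: [-0.1, -0.6, -1.0]
opening: 0.0558
gripper_force: 0.0
cap [345. 139.] [0.5759 0.0319 0.0902] 0.0986
cap [336. 146.] [0.5694 0.0666 0.0904] 0.0982
cap [305. 215.] [0.4518 0.2681 0.0904] 0.0978
cap [289. 223.] [0.4553 0.3008 0.0904] 0.0973
t 14.55 pos [0.5687 0.0651 0.1464] yaw_y 11.3 q [ 0.02  0.1   1.64  0.    1.41 -0.17] F [-0.7 -0.  -0.4] op 0.0558 g 0.0
(np.float64(0.571), np.float64(0.0642), 0.068) travel [-0.0014  0.0022  0.0784]
spin 0.001
```

```bash
python3 -m inch '{"travel":[[-0.001,0.002,0.03],[-0.001,0.002,0.06],[-0.001,0.002,0.079],[-0.001,0.002,0.079],[-0.001,0.002,0.079],[-0.001,0.002,0.079]],"spin":[0,0,0,0,0,0]}'
python3 -m inch '{"travel":[[0,0,0],[0,0,0],[0,0,0],[0,0,0],[0,0,0],[0,0,0],[0,0,0],[0,0,0],[0,0,0]],"spin":[0,0,0,0,0,0,0,0,0]}' 0.95
python3 -m inch '{"travel":[[0,0,-0.02],[0,0,-0.05],[0,0,-0.08],[0,0,-0.11],[0,0,-0.12],[0,0,-0.12],[0,0,-0.12]],"spin":[0,0,0,0,0,0,0]}'
python3 - <<'E'
from h import *
go((*Wl[2],.187),yaw=-7)
caps()
E
```

```text
t: 15.05
tool_pos: [0.5725, 0.0643, 0.0699]
orientation: [1.99, 2.43, 0.002]
force: [-0.0, 0.5, 0.2]
opening: 0.0557
gripper_force: 0.0
t: 15.8
tool_pos: [0.5719, 0.0633, 0.0685]
orientation: [-1.992, -2.429, -0.0]
force: [-0.2, -0.2, 0.6]
opening: 0.0158
gripper_force: 15.0
t: 16.38
tool_pos: [0.572, 0.0634, 0.188]
orientation: [1.992, 2.429, 0.0]
force: [-0.7, 0.3, -0.3]
opening: 0.0162
gripper_force: 15.0
t 16.38 pos [0.572  0.0634 0.188 ] yaw_y 11.3 q [ 0.02  0.07  1.59  0.    1.48 -0.18] F [-0.7  0.3 -0.3] op 0.0162 g 15.0
(np.float64(0.4616), np.float64(0.3293), 0.187) travel [ 0.2824 -0.0562  0.001 ]
spin 0.319
cap [337.  90.] [0.5687 0.0688 0.2092] 0.2168
cap [345. 139.] [0.576  0.0318 0.0902] 0.0982
cap [305. 215.] [0.4518 0.268  0.0903] 0.0977
cap [289. 223.] [0.4553 0.3009 0.0903] 0.0978
```

```bash
python3 -m inch '{"travel":[[0.04,-0.008,0],[0.08,-0.016,0],[0.12,-0.024,0],[0.16,-0.032,0],[0.2,-0.04,0],[0.24,-0.048,0],[0.282,-0.056,0],[0.282,-0.056,0],[0.282,-0.056,0],[0.282,-0.056,0]],"spin":[0.1,0.2,0.319,0.319,0.319,0.319,0.319,0.319,0.319,0.319]}'
python3 - <<'E'
from h import *
go((*Wl[2],.067),yaw=-7.0)
E
```

```text
t: 17.27
tool_pos: [0.4607, 0.3283, 0.1861]
orientation: [-2.351, -2.083, 0.006]
force: [-0.2, -0.4, -0.3]
opening: 0.0159
gripper_force: 15.0
t 17.27 pos [0.4607 0.3283 0.1861] yaw_y -6.9 q [ 0.53  0.05  1.61 -0.    1.48  0.65] F [-0.2 -0.4 -0.3] op 0.0159 g 15.0
(np.float64(0.4616), np.float64(0.3293), 0.067) travel [0.0014 0.0011 0.1191]
spin 0.001
```

```bash
python3 -m inch '{"travel":[[0.001,0.001,0.03],[0.001,0.001,0.06],[0.001,0.001,0.07],[0.001,0.001,0.08],[0.001,0.001,0.09],[0.001,0.001,0.1],[0.001,0.001,0.11],[0.001,0.001,0.12],[0.001,0.001,0.12],[0.001,0.001,0.12]],"spin":[0,0,0,0,0,0,0,0,0,0]}'
python3 -c "
from h import *
go((*Wl[2],.067),yaw=-7.0)"
```

```text
t: 18.1
tool_pos: [0.4627, 0.3298, 0.0681]
orientation: [-2.353, -2.082, 0.001]
force: [-0.5, -0.1, 0.5]
opening: 0.016
gripper_force: 15.0
t 18.1 pos [0.4627 0.3298 0.0681] yaw_y -7.0 q [ 0.53  0.16  1.72 -0.    1.26  0.65] F [-0.5 -0.1  0.5] op 0.016 g 15.0
(np.float64(0.4616), np.float64(0.3293), 0.067) travel [-0.0006 -0.001   0.0011]
spin 0.0
```

```bash
python3 -m inch '{"travel":[[0,0,0],[0,0,0.001],[0,0,0.001]],"spin":[0,0,0]}'
python3 -m inch '{"travel":[[0,0,0],[0,0,0],[0,0,0],[0,0,0],[0,0,0],[0,0,-0.03],[0,0,-0.06],[0,0,-0.08],[0,0,-0.08],[0,0,-0.08]],"spin":[0,0,0,0,0,0,0,0,0,0]}' 0.4
python3 - <<'E'
from h import *
go((*T[3],.15),yaw=11.3)
E
```

```text
t: 18.35
tool_pos: [0.4631, 0.33, 0.0678]
orientation: [2.352, 2.082, 0.001]
force: [0.2, -1.0, -0.8]
opening: 0.0161
gripper_force: 15.0
t: 19.18
tool_pos: [0.464, 0.3305, 0.1492]
orientation: [2.352, 2.081, 0.005]
force: [-0.2, -0.3, -0.9]
opening: 0.0557
gripper_force: 0.0
t 19.18 pos [0.464  0.3305 0.1492] yaw_y -7.0 q [0.53 0.08 1.65 0.   1.41 0.65] F [-0.2 -0.3 -0.9] op 0.0557 g 0.0
(np.float64(0.5781), np.float64(0.0291), 0.15) travel [-0.2852  0.15   -0.001 ]
spin -0.319
```

```bash
python3 -m inch '{"travel":[[-0.036,0.019,0],[-0.072,0.038,0],[-0.108,0.057,0],[-0.144,0.076,0],[-0.18,0.095,0],[-0.216,0.114,0],[-0.25,0.132,0],[-0.285,0.15,0],[-0.285,0.15,0],[-0.285,0.15,0]],"spin":[-0.1,-0.2,-0.319,-0.319,-0.319,-0.319,-0.319,-0.319,-0.319,-0.319]}'
python3 - <<'E'
from h import *
caps()
go((*T[3],.068),yaw=11.3)
E
```

```text
t: 20.02
tool_pos: [0.5763, 0.0267, 0.1454]
orientation: [-1.995, -2.423, 0.003]
force: [-0.2, 1.1, 0.1]
opening: 0.0559
gripper_force: 0.0
cap [345. 139.] [0.576  0.0316 0.09  ] 0.098
cap [305. 215.] [0.4518 0.268  0.0902] 0.0973
cap [289. 223.] [0.4552 0.3009 0.0904] 0.0976
cap [272. 231.] [0.4596 0.3323 0.0905] 0.0978
t 20.07 pos [0.576  0.0282 0.1456] yaw_y 11.2 q [-0.04  0.11  1.63  0.    1.41 -0.24] F [-0.6  0.2  0. ] op 0.0558 g 0.0
(np.float64(0.5781), np.float64(0.0291), 0.068) travel [0.0004 0.0024 0.0776]
spin -0.002
```

```bash
python3 -m inch '{"travel":[[0,0.002,0.03],[0,0.002,0.06],[0,0.002,0.078],[0,0.002,0.078],[0,0.002,0.078],[0,0.002,0.078]],"spin":[0,0,0,0,0,0]}'
python3 -m inch '{"travel":[[0,0,0],[0,0,0],[0,0,0],[0,0,0],[0,0,0],[0,0,0],[0,0,0],[0,0,0],[0,0,0]],"spin":[0,0,0,0,0,0,0,0,0]}' 0.95
python3 -m inch '{"travel":[[0,0,-0.02],[0,0,-0.05],[0,0,-0.08],[0,0,-0.11],[0,0,-0.12],[0,0,-0.12],[0,0,-0.12]],"spin":[0,0,0,0,0,0,0]}'
python3 - <<'E'
from h import *
go((*Wl[3],.187),yaw=-7)
caps()
E
```

```text
t: 20.57
tool_pos: [0.5795, 0.0302, 0.0706]
orientation: [1.99, 2.43, 0.001]
force: [0.3, 0.2, 0.7]
opening: 0.0555
gripper_force: 0.0
t: 21.32
tool_pos: [0.5791, 0.029, 0.0695]
orientation: [1.992, 2.429, 0.0]
force: [-0.9, 0.7, 1.6]
opening: 0.0161
gripper_force: 15.0
t: 21.9
tool_pos: [0.5791, 0.029, 0.189]
orientation: [1.992, 2.429, 0.0]
force: [-0.2, -0.3, -1.0]
opening: 0.0162
gripper_force: 15.0
t 21.9 pos [0.5791 0.029  0.189 ] yaw_y 11.3 q [-0.04  0.09  1.57  0.    1.48 -0.24] F [-0.2 -0.3 -1. ] op 0.0162 g 15.0
(np.float64(0.4655), np.float64(0.3611), 0.187) travel [ 0.3479 -0.0464  0.002 ]
spin 0.319
cap [346.  84.] [0.577  0.0335 0.2093] 0.2158
cap [305. 215.] [0.4518 0.268  0.0902] 0.0977
cap [289. 223.] [0.4552 0.3009 0.0905] 0.0974
cap [272. 231.] [0.4597 0.3325 0.0904] 0.0972
```

```bash
python3 -m inch '{"travel":[[0.04,-0.005,0],[0.08,-0.01,0],[0.12,-0.016,0],[0.16,-0.021,0],[0.2,-0.026,0],[0.24,-0.032,0],[0.28,-0.037,0],[0.32,-0.042,0],[0.348,-0.046,0],[0.348,-0.046,0]],"spin":[0.1,0.2,0.319,0.319,0.319,0.319,0.319,0.319,0.319,0.319]}'
python3 -m inch '{"travel":[[0,0,0],[0,0,0]],"spin":[0,0]}'
python3 - <<'E'
from h import *
go((*Wl[3],.067),yaw=-7.0)
E
```

```text
t: 22.78
tool_pos: [0.4619, 0.3653, 0.1862]
orientation: [-2.346, -2.086, 0.006]
force: [0.9, -0.2, -1.4]
opening: 0.0162
gripper_force: 15.0
t: 22.95
tool_pos: [0.465, 0.3603, 0.1872]
orientation: [-2.352, -2.083, 0.006]
force: [-0.1, -0.3, 0.3]
opening: 0.016
gripper_force: 15.0
t 22.95 pos [0.465  0.3603 0.1872] yaw_y -7.0 q [ 0.57  0.11  1.55 -0.    1.48  0.69] F [-0.1 -0.3  0.3] op 0.016 g 15.0
(np.float64(0.4655), np.float64(0.3611), 0.067) travel [0.0012 0.0007 0.1202]
spin 0.001
```

```bash
python3 -m inch '{"travel":[[0.001,0,0.03],[0.001,0,0.06],[0.001,0,0.07],[0.001,0,0.08],[0.001,0,0.09],[0.001,0,0.1],[0.001,0,0.11],[0.001,0,0.12],[0.001,0,0.12],[0.001,0,0.12]],"spin":[0,0,0,0,0,0,0,0,0,0]}'
python3 -c "
from h import *
go((*Wl[3],.067),yaw=-7.0)"
```

```text
t: 23.78
tool_pos: [0.4655, 0.362, 0.0688]
orientation: [-2.353, -2.082, 0.002]
force: [0.6, -0.2, -0.2]
opening: 0.0159
gripper_force: 15.0
t 23.78 pos [0.4655 0.362  0.0688] yaw_y -7.0 q [ 0.57  0.21  1.66 -0.    1.27  0.7 ] F [ 0.6 -0.2 -0.2] op 0.0159 g 15.0
(np.float64(0.4655), np.float64(0.3611), 0.067) travel [-0.0009  0.0001  0.0018]
spin 0.0
```

```bash
python3 -m inch '{"travel":[[0,0,0],[0,0,0.001],[0,0,0.001]],"spin":[0,0,0]}'
python3 -m inch '{"travel":[[0,0,0],[0,0,0],[0,0,0],[0,0,0],[0,0,0],[0,0,-0.03],[0,0,-0.06],[0,0,-0.09],[0,0,-0.12],[0,0,-0.12]],"spin":[0,0,0,0,0,0,0,0,0,0]}' 0.4
python3 -m inch '{"travel":[[-0.03,-0.02,0],[-0.06,-0.04,0],[-0.09,-0.06,0],[-0.12,-0.07,0],[-0.12,-0.07,0],[-0.12,-0.07,0],[-0.12,-0.07,0]],"spin":[0,0,0,0,0,0,0]}'
python3 - <<'E'
from h import *
show(); caps()
for c in ("puck_a",):
    for r in models.look_for("scene",c): print(c,np.round(r["centre"],4),round(r["p"],2))
s,_=optics.read_camera("scene")
cv2.imwrite("pics/end.png",cv2.resize(s[110:310,210:390,::-1],None,fx=2.9,fy=2.9,interpolation=2))
E
```

```text
t: 24.03
tool_pos: [0.4661, 0.3626, 0.0688]
orientation: [2.353, 2.082, 0.001]
force: [0.2, -0.9, -0.3]
opening: 0.0159
gripper_force: 15.0
t: 24.87
tool_pos: [0.469, 0.3644, 0.1965]
orientation: [2.351, 2.081, 0.017]
force: [1.9, 0.9, 1.3]
opening: 0.0557
gripper_force: 0.0
t: 25.45
tool_pos: [0.3824, 0.2521, 0.1889]
orientation: [2.353, 2.081, 0.003]
force: [0.4, -0.1, 0.4]
opening: 0.0557
gripper_force: 0.0
t 25.45 pos [0.3824 0.2521 0.1889] yaw_y -7.0 q [ 0.47 -0.26  1.9   0.    1.5   0.59] F [ 0.4 -0.1  0.4] op 0.0557 g 0.0
cap [305. 215.] [0.4518 0.2681 0.0902] 0.0981
cap [289. 223.] [0.4554 0.3009 0.0901] 0.0975
cap [271. 231.] [0.4599 0.3323 0.0903] 0.0969
cap [255. 240.] [0.4619 0.3626 0.0903] 0.0975
puck_a [0.5656 0.0717 0.0322] 0.77
puck_a [0.4596 0.3338 0.0839] 0.75
puck_a [0.5554 0.1046 0.0331] 0.65
puck_a [0.5694 0.039  0.0316] 0.54
puck_a [0.557  0.1382 0.037 ] 0.49
```

View pics/end.png

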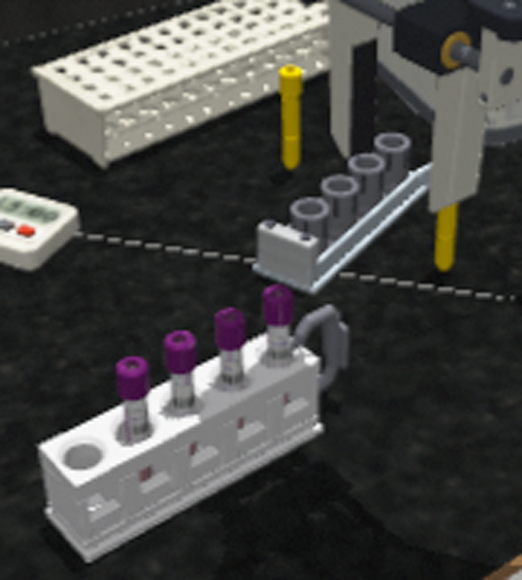

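All four tubes stand upright in the first four places from the loop, with the far place at crop (82,455) empty. The four empty pucks are upright in the lane, and the gripper is clear.

```bash
python3 -c "
from plant import close_job
print(close_job())"
```

```text
the job is handed in; nothing more can be done
None
```

The job is handed in at about 25 s on the robot's clock: all four tubes are home and released in the carrier in queue order, the place farthest from the loop is empty, and the pucks stand upright in the lane; the judge gave no verdict on hand-in.

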